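Tuck the hold-down flap of the instrument cassette

TASK

Secure the cleaned instruments in the steel cassette: with a fingertip on its outer face, push the open hold-down flap over onto them, then press it down and push it towards the lip of the near wall until its front edge is fully home beneath that lip and the flap stays down by itself. Do not touch the instruments or the silicone pad under the flap, and leave the instruments and everything else on the worktop where they lie.

Things in the scene. Friction and masses are not known exactly. Their poses are not given: they have to be found in the camera images.
- cassette: Open stainless instrument tray, 144 (x) x 210 (y) x 30 mm high, fixed to the worktop. Origin: centre of its underside. Its +x points from the lip wall (on the robot side) to the hinge wall (far side), z up; it is turned up to 1 rad from the world's x. Three instruments lie along y in notches of two silicone racks, 10 mm above the worktop, tops at 19 mm at most.
- flap_hinge (a point): Middle of the flap's hinge pin, which lies along the cassette's y; in the cassette's frame at x = +54, y = 0, z = 28.75 mm. Axes as the cassette's.
- flap_fold (a joint): Angle of the flap about its pin, rad: 0 = level (tucked), 1.57 = upright, up to 1.9 = leaning back away from the lip; starts at 1.1 to 1.75. The hinge is stiff: the flap stays where it is left (about 0.5 to 1 N at the edge moves it). Let go when folded over, it rests on the sprung studs at about +0.07, just higher than the lip. It can be pressed down to -0.06.
- stud_l (a joint): One of two like sprung silicone studs (stud_l and stud_r) that rise from the tray under the flap's front corners, 44 mm left and right of its middle: travel when pressed down, m, 0 = up. Both at 0.007 when the flap is level; pressing the flap level takes about 4 N at the step's foot. They press the tucked flap up against the lip.
- flap_slide (a joint): How far the flap plate has slid along itself on its slotted ears, away from the pin towards the lip, m: 0 (start, drawn back to the pin; it then clears the lip by 3 mm) to 0.010 (fully forward, 7 mm of the edge beneath the lip). About 0.4 N moves it when the flap is free, 1 to 2 N when it is pressed down on the studs.
- flap_edge (a point): Middle of the flap's front edge, at mid-thickness. The flap is a steel plate 104 mm wide and 2.5 mm thick; this edge lies 108 mm from the pin axis (118 mm when slid forward). Axes: x from the edge back to the pin, z out of the outer face (up when folded down).
- step_foot (a point): Foot of a pressed step across the whole outer face of the flap (its top when folded over; its far side while upright), 70 mm from the pin when drawn back. The step's wall towards the pin is 7 mm high, to be pushed with a fingertip; on the other side it slopes down over 26 mm. Between 15 mm from the pin and the step the face is flat. Axes as flap_edge.
- lip_edge (a point): Middle of the inner lower edge of the lip: a steel strip 130 mm wide (y) and 2.5 mm thick, folded inward from the top of the robot-side wall, overhanging the tray by 12.5 mm; underside 30 mm, top 32.5 mm above the worktop. In the cassette's frame at x = -57, z = +30 mm. Axes as the cassette's: beneath the lip is towards -x.
- flap_pad: Silicone pad, 74 x 94 x 3 mm, on the flap's inner face (robot side while upright, underside when folded), 16 to 90 mm from the pin. Moves with the flap; not to be touched. Its origin lies on the pin axis, not on the pad.
- tweezers: Steel tweezers, 12 x 123 x 9 mm, loose in a notch of the cassette, lying along its y. Origin: underside, about the middle.
- extractor_a: Steel extractor, 6 x 122 x 6 mm, loose in the next notch. Origin: centre of underside.
- extractor_b: Steel extractor, 6 x 122 x 6 mm, loose in the notch nearest the lip. Origin: centre of underside.
- mixing_cup: Bystander: mixing cup, 69 mm across, 32 high, by the left back corner of the cassette.
- vial_0: Bystander: serum vial, 18 mm across, 44 high, by the left back corner of the cassette.
- vial_2: Bystander: serum vial, 18 mm across, 44 high, by the left back corner of the cassette.
- kidney_dish: Bystander: steel kidney dish, 86 x 176 x 33 mm, far left.
- timer: Bystander: session timer, 62 x 62 x 36 mm, front left.
- electrode_0: Bystander: disc electrode head, 65 mm across, 46 high, back right.
- electrode_2: Bystander: disc electrode head, 45 mm across, 46 high, back right.
- gel_pump: Bystander: pump bottle, 73 x 66 x 198 mm, back left.

How it is judged:
By the outcome, as a careful person would: the job done as asked, in the order asked, and still so for the second after the job is handed in, with the robot touching nothing.
It also fails if it takes over 38 s, if anything falls off the work surface, if the arm or the gripper's body presses on something with over 40 N, if the wrist force passes 120 N, or if a joint passes its speed limit or range.

ROBOT

A 7-joint arm with a two-finger parallel gripper is mounted at the origin on a cart in front of the work surface, level with it; the furniture and walls round the work are solid. World frame = base frame: x ahead of the robot, y to its left, z up, the work surface at z = 0. Lengths are in m, angles in rad, forces in N, time in s.
With the tool pointing down it reaches from about 0.35 to 0.9 m from the base axis. Payload 8.1 kg.
Tool frame: the origin (TCP) lies between the finger pads; the fingertips stand 22 mm ahead of it and the grasp point (between the pads) lies 3 mm ahead of it (arm.tip_reach is the distance from the TCP to the fingertips, in m); z points along the fingers, y is the line along which they close (so a half turn about z gives the same grasp; the last joint's range is limited). The gripper opens to 92 mm and grips with 3 to 60 N. Pads are 19 mm wide; open, the fingers measure 130 mm over their backs; the gripper's body (75 mm by 190 mm) begins 47 mm behind the grasp point.
Start: joints at [-1.241, 0.434, 0.025, 1.573, -0.012, 1.134, -0.075], TCP at [0.262, 0.567, 0.249] pointing down, gripper open.
Joint ranges: [-2.62, 2.62], [-0.44, 2.09], [-1.27, 1.32], [0.08, 2.57], [-1.32, 4.46], [0.12, 2], [-2.74, 2.74]. Speed limits (rad/s): [2.22, 2.22, 3.01, 3.01, 3.14, 3.14, 3.14].

INTERFACE

Orientations are given as a rotation vector (axis times angle).
In Python, from cell import telemetry, vision, job, arm gives the robot as it stands. The module is installed in compiled form; this text tells all that it offers.
- The arm moves only by the shell command python3 -m creep 'ROWS' [FORCE]. ROWS is text: rows parted by semicolons, each of 7 numbers parted by spaces: the finger opening in cm, from 0 to 9.18, then the shift along the tool's x, y, z in cm, then the turn, a rotation vector about the tool's x, y, z in degrees. A call has 1 to 5 rows; each row is the pose to reach, as a shift and turn from the pose commanded when the call began, along the tool's axes at that moment; what a row does not reach only later rows make up. A row lasts 1/8 s, in which the tool goes at most 62.5 mm and 10.7 degrees, less where a joint would pass 70% of its speed; a pose out of reach is approached as far as the arm can. A call with a gripper value outside its range is refused whole. The fingers move at their own pace and stop on an object; FORCE is the grip in N (left out, the last holds). Time passes only in rows, so rows that repeat a pose let the fingers close. It gives the time, the measured TCP pose, the force, the opening and the grip force at its end, in the units of the state.
- telemetry.observe(): the state, without advancing time (a new reading comes with each control period).
- vision.get_image(name): name is "scene" or "top"; returns the picture (400x640x3 uint8, red, green, blue); there is no depth.
- vision.camera_info(name): a dict with "fov_y" (degrees; the focal length in pixels is half the picture's height over the tangent of half this angle, whatever the lens; pixels are square), "cx", "cy" (the principal point, pixels), "extrinsics" (4x4, takes a point from camera to world coordinates). Camera axes: x right, y down, z forward; pixel columns grow to the right and rows downward; lengths in m; the calibration is good to about 2 mm. A picture is of the moment at which its call begins. camera_info takes no time and is no camera call.
- job.sign_off(): hands the job in; it is judged then, once.
The state is a dict: "clock": time; "joints": joint angles; "dq": joint speeds; "joint_efforts": joint torques, N m; "position": TCP position; "ee_rot": TCP orientation; "force": force on the tool from outside, world axes, zero at the start; "ft_torque": the same for the moment, N m; "width": opening from 0.0 (shut) to 1.0 (fully open); "gripper_force": force on a finger pad.
Only numpy, scipy, OpenCV 4.12 (cv2) and the standard library are available. Lean on these libraries where they do the work, as an engineer would, in place of code of your own. Each camera call takes 0.05 s, during which the arm holds its last target. There are 200 camera calls.

## Working session

There is one attempt and no reset: what is moved stays moved. The work goes in short steps, Python scripts to look and compute and a shell command to move; the robot and the scene stay as the last step left them, time stands still between calls to the robot, and variables do not carry over. Pictures are saved under pics/ and viewed, at most 10 in all, crops included, and the job is handed in when it is done.

```bash
mkdir -p pics; python3 - <<'E'
from cell import telemetry, vision, job, arm
import cv2
for n in("scene","top"):
    cv2.imwrite(f"pics/{n}0.png",vision.get_image(n)[:,:,::-1])
    i=vision.camera_info(n);print(n,i["fov_y"],i["cx"],i["cy"],i["extrinsics"].round(4).tolist() if hasattr(i["extrinsics"],"round") else i["extrinsics"])
    print([k for k in i])
s=telemetry.observe();print(s["clock"],s["position"],s["ee_rot"],s["force"],s["width"],arm.tip_reach)
E
```

```text
scene 51.21377030632172 321.182259474282 192.05058011430447 [[0.5556, -0.5477, 0.6256, -0.0381], [-0.8314, -0.3603, 0.4229, -0.317], [-0.0062, -0.7551, -0.6556, 0.6407], [0.0, 0.0, 0.0, 1.0]]
['fov_y', 'cx', 'cy', 'extrinsics']
top 50.423861346312506 315.1186096272382 204.72993705815807 [[-0.0253, -0.9821, 0.1868, 0.3128], [-0.9993, 0.0297, 0.0206, 0.047], [-0.0257, -0.1862, -0.9822, 1.0613], [0.0, 0.0, 0.0, 1.0]]
['fov_y', 'cx', 'cy', 'extrinsics']
0.1 [0.26198139 0.56697323 0.24802087] [-6.74581102e-01 -3.06812044e+00  2.18391297e-03] [-0.32739186  0.01192385 -0.80494261] 1.0010012485945248 0.022
```

View pics/scene0.png

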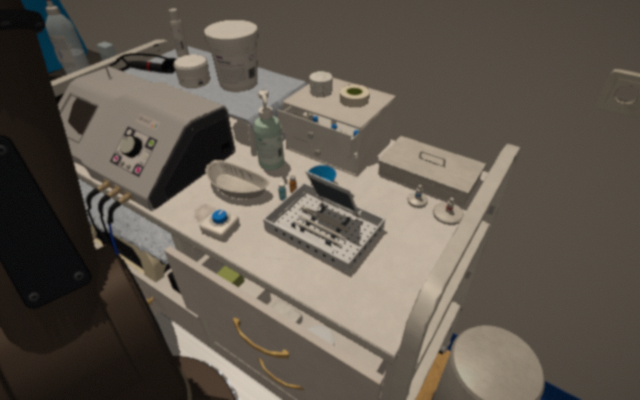

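View pics/top0.png

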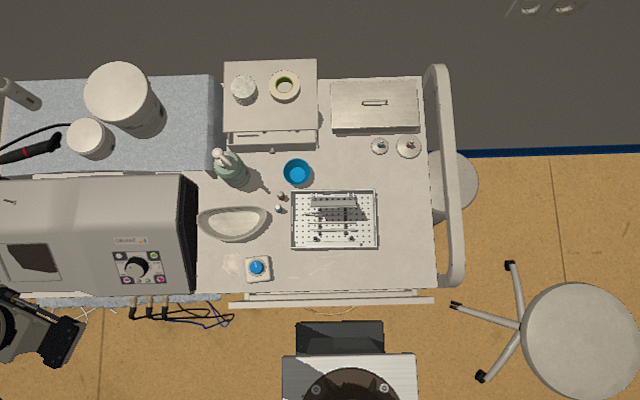

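The scene camera shows the cassette at about (325,225) with its flap upright. In the top view it spans about (292-377, 190-248). I'll enlarge both.

```bash
python3 - <<'E'
import cv2
a=cv2.imread("pics/top0.png")[180:260,280:390];cv2.imwrite("pics/topc.png",cv2.resize(a,None,fx=7,fy=7,interpolation=cv2.INTER_CUBIC))
a=cv2.imread("pics/scene0.png")[165:275,255:395];cv2.imwrite("pics/scenec.png",cv2.resize(a,None,fx=5,fy=5,interpolation=cv2.INTER_CUBIC))
E
```

```text
(no output)
```

View pics/topc.png

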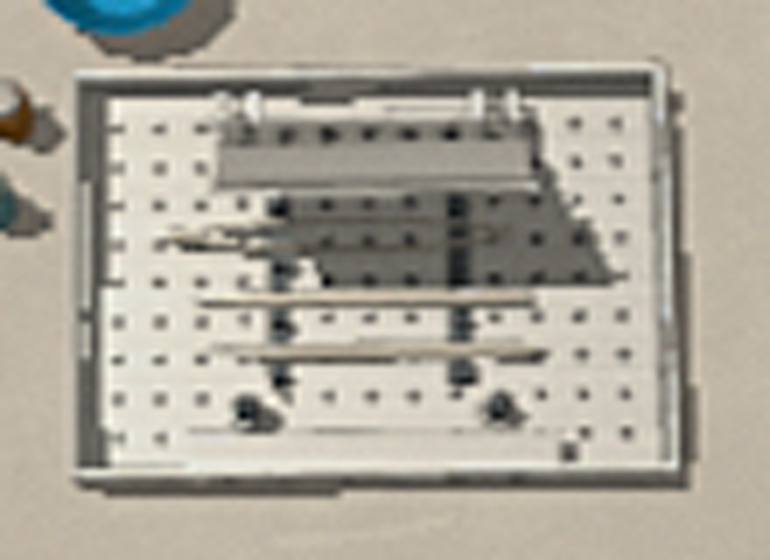

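View pics/scenec.png

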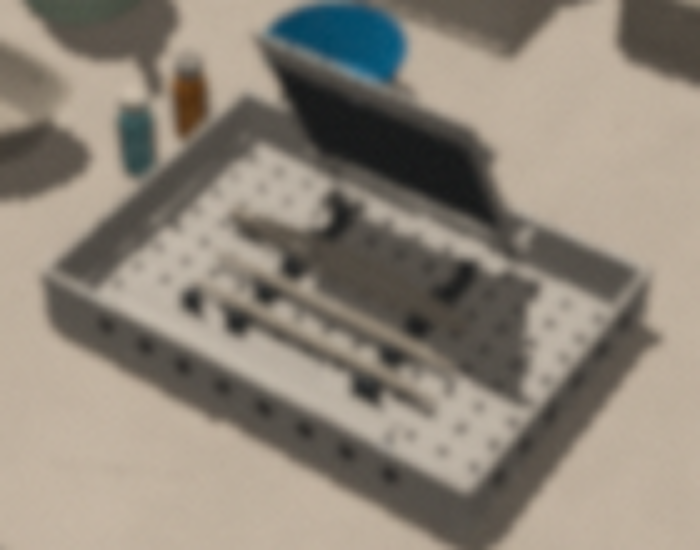

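Crops show the flap leaning towards the lip, below upright. In the top crop its front edge runs (214,187)-(542,187), the lip edge is at row 431, and I can read all four rim corners. Fitting the pose now.

```bash
cat > h.py <<'E'
import numpy as np
from cell import telemetry, vision
from scipy.spatial.transform import Rotation as R
def proj(n,P):
    i=vision.camera_info(n);T=np.linalg.inv(np.array(i["extrinsics"]));f=200/np.tan(np.radians(i["fov_y"]/2))
    c=np.atleast_2d(P)@T[:3,:3].T+T[:3,3]
    return np.c_[f*c[:,0]/c[:,2]+i["cx"],f*c[:,1]/c[:,2]+i["cy"]]
def toW(p,P):  # p=x,y,yaw
    return np.atleast_2d(P)@R.from_euler('z',p[2]).as_matrix().T+[p[0],p[1],0]
def flap(a,d,y,n=0):  # d along the plate from the pin, n out of outer face
    return [.054-d*np.cos(a)+n*np.sin(a),y,.02875+d*np.sin(a)+n*np.cos(a)]
E
python3 - <<'E'
from h import *
from scipy.optimize import least_squares
tu=lambda u,v:((u+.5)/7-.5+280,(v+.5)/7-.5+180)
su=lambda u,v:((u+.5)/5-.5+255,(v+.5)/5-.5+165)
rim=[[.072,.105,.03],[.072,-.105,.03],[-.072,.105,.03],[-.072,-.105,.03]]
lip=[[-.057,.065,.0325],[-.057,-.065,.0325]]
T=np.array([tu(*q) for q in[(76,72),(664,62),(78,472),(680,470),(190,431),(560,431),(214,187),(542,187)]])
S=np.array([su(*q) for q in[(248,98),(645,272),(45,280),(475,492),(262,38),(490,155)]])
def res(p):
    fl=[flap(p[3],.108,.052),flap(p[3],.108,-.052)]
    return np.r_[(proj("top",toW(p,rim+lip+fl))-T).ravel(),.7*(proj("scene",toW(p,rim+fl))-S).ravel()]
r=least_squares(res,[.55,.05,0,1.3],loss='soft_l1')
print(r.x.round(4));q=res(r.x);print(q[:16].reshape(-1,2).round(1).tolist(),(q[16:].reshape(-1,2)/.7).round(1).tolist())
s=telemetry.observe();print(R.from_rotvec(s["ee_rot"]).as_matrix().round(3),s["clock"])
E
```

```text
[ 0.4755  0.0249 -0.0166  1.1492]
[[0.2, -0.3], [0.7, -0.1], [-0.2, 0.4], [0.5, -0.3], [0.2, -0.2], [1.0, -0.8], [0.5, 0.4], [0.2, -0.2]] [[-0.7, -1.4], [1.3, 0.3], [-1.3, -1.2], [-1.4, 1.3], [-2.3, -0.9], [-3.5, -5.1]]
[[-0.908  0.419 -0.   ]
 [ 0.419  0.908 -0.001]
 [-0.    -0.001 -1.   ]] 0.1
```

```bash
cat >> h.py <<'E'
C=[.4755,.0249,-.0166]
def info():
    s=telemetry.observe();M=R.from_rotvec(s["ee_rot"]).as_matrix();p=np.array(s["position"])
    tip=p+M[:,2]*.022;Rc=R.from_euler('z',C[2]).as_matrix()
    tc=Rc.T@(tip-[C[0],C[1],0]);print("t",round(s["clock"],2),"tip cass mm",(tc*1e3).round(1),"F cass",(Rc.T@np.array(s["force"])).round(2),"w",round(s["width"],2))
    return s,M,p,Rc
def row(*targets): # tip targets in cassette frame, mm, tool x -> -cass x, pointing down
    s,M,p,Rc=info();G=Rc@np.diag([-1,1,-1])
    rv=np.degrees(R.from_matrix(M.T@G).as_rotvec())
    for t in targets:
        w=Rc@(np.array(t)/1e3)+[C[0],C[1],0]-G[:,2]*.022
        print(t,"cm",(M.T@(w-p)*100).round(2),"deg",rv.round(2))
E
python3 -c "
from h import *
row([60,0,310],[60,0,75])"
```

```text
t 0.1 tip cass mm [-222.5  538.4  226. ] F cass [-0.33  0.01 -0.8 ] w 1.0
[60, 0, 310] cm [-47.61 -37.84  -8.34] deg [-8.000e-02 -1.000e-02 -2.385e+01]
[60, 0, 75] cm [-47.61 -37.8   15.16] deg [-8.000e-02 -1.000e-02 -2.385e+01]
```

```bash
python3 -m creep '0 0 0 -6 0 0 0; 0 -3 -2.4 -8.3 0 0 -5; 0 -8 -6.4 -8.3 0 0 -12; 0 -12.5 -10 -8.3 0 0 -20; 0 -17 -13.6 -8.3 0 0 -23.85' 20; python3 -c "
from h import *
row([60,0,310])"
```

```text
clock: 0.72
position: [0.36, 0.3705, 0.3315]
ee_rot: [-0.021, -3.141, 0.001]
force: [0.6, 0.1, 0.7]
width: 0.504
gripper_force: 0.0
t 0.72 tip cass mm [-121.2  343.6  309.5] F cass [0.57 0.11 0.67] w 0.5
[60, 0, 310] cm [-18.01 -34.42  -0.04] deg [-0.02 -0.    0.18]
```

```bash
python3 -m creep '0 -2.5 -5 0 0 0 0; 0 -5 -10 0 0 0 0; 0 -8 -15 0 0 0 0; 0 -10.5 -20 0 0 0 0; 0 -13 -25 0 0 0 0'; python3 -m creep '0 -2.5 -5 0 0 0 0; 0 -5 -9.4 0 0 0 0.2; 0 -5 -9.4 2 0 0 0.2; 0 -5 -9.4 7 0 0 0.2; 0 -5 -9.4 12 0 0 0.2';python3 -c "
from h import *
row([60,0,80])"
```

```text
clock: 1.35
position: [0.4856, 0.1187, 0.3316]
ee_rot: [-0.026, -3.141, -0.0]
force: [0.3, 1.2, 0.4]
width: 0.008
gripper_force: 0.0
clock: 1.98
position: [0.5336, 0.0255, 0.2105]
ee_rot: [0.032, 3.141, 0.0]
force: [0.3, 1.0, -0.6]
width: 0.006
gripper_force: 0.0
t 1.98 tip cass mm [ 58.1   1.6 188.5] F cass [ 0.24  0.99 -0.63] w 0.01
[60, 0, 80] cm [-0.18 -0.16 10.85] deg [ 0.02  0.04 -0.22]
```

```bash
python3 -m creep '0 -0.2 -0.15 5 0 0 -0.2; 0 -0.2 -0.15 9 0 0 -0.2; 0 -0.2 -0.15 10.8 0 0 -0.2; 0 -0.2 -0.15 10.8 0 0 -0.2'; python3 - <<'E'
from h import *
import cv2
info()
a=vision.get_image("scene")[110:260,225:425,::-1];cv2.imwrite("pics/s1.png",cv2.resize(a,None,fx=4,fy=4,interpolation=cv2.INTER_CUBIC))
E
```

```text
clock: 2.48
position: [0.5344, 0.024, 0.1023]
ee_rot: [-0.026, -3.138, 0.001]
force: [-0.5, 1.3, 1.2]
width: 0.007
gripper_force: 0.0
t 2.48 tip cass mm [58.9  0.  80.3] F cass [-0.5   1.29  1.16] w 0.01
```

View pics/s1.png

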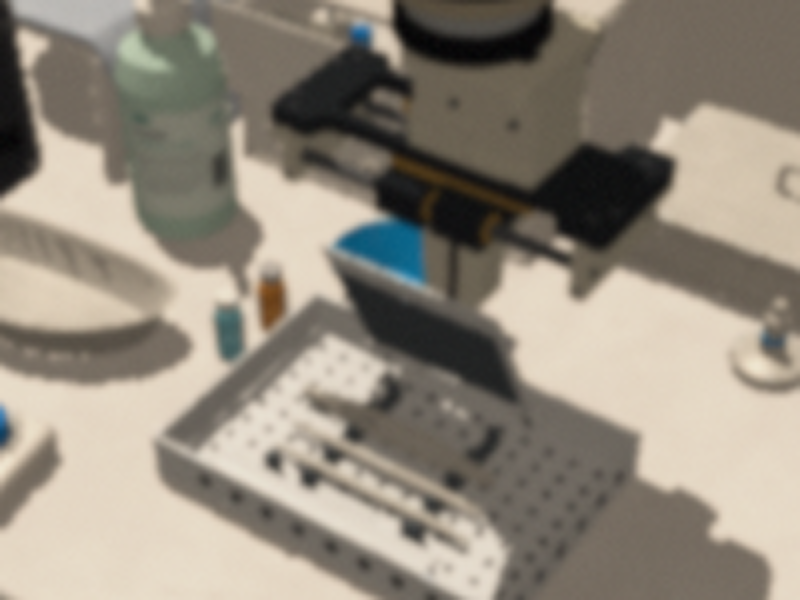

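The fingers stand shut behind the middle of the flap (about 465,280) and nothing is touched. Folding along the flap's arc, with the contact drifting slightly towards the pin.

```bash
python3 -m creep '0 1 0 0 0 0 0; 0 1.7 0 0 0 0 0; 0 2.1 0.3 0 0 0 0; 0 2.35 0.55 0 0 0 0; 0 2.6 0.85 0 0 0 0'; python3 -c "
from h import *
info()"; python3 -m creep '0 0.3 0.3 0 0 0 0; 0 0.5 0.65 0 0 0 0; 0 0.7 1 0 0 0 0; 0 0.9 1.3 0 0 0 0; 0 1.05 1.65 0 0 0 0'; python3 -c "
from h import *
info()"
```

```text
clock: 3.15
position: [0.5099, 0.0333, 0.1039]
ee_rot: [0.026, 3.141, 0.0]
force: [0.7, -0.6, -0.5]
width: 0.005
gripper_force: 0.3
t 3.15 tip cass mm [34.2  9.  81.9] F cass [ 0.69 -0.63 -0.46] w 0.0
clock: 3.78
position: [0.4994, 0.0499, 0.1037]
ee_rot: [-0.026, -3.141, 0.0]
force: [0.3, -1.4, -0.5]
width: 0.006
gripper_force: 0.2
t 3.77 tip cass mm [23.5 25.4 81.7] F cass [ 0.32 -1.43 -0.49] w 0.01
```

I put the z shifts in the y column, so the tip slid sideways along the face to y = 25 mm. It still touches only the outer face. Backing off, recentring and checking.

```bash
python3 -m creep '0 -1.3 0 0 0 0 0; 0 -1.3 -1.2 0.6 0 0 0; 0 -1.3 -2.5 1.3 0 0 0; 0 -1.3 -2.5 1.3 0 0 0'; python3 - <<'E'
from h import *
import cv2
info()
a=vision.get_image("top")[180:260,280:390,::-1];cv2.imwrite("pics/t2.png",cv2.resize(a,None,fx=5,fy=5,interpolation=cv2.INTER_CUBIC))
a=vision.get_image("scene")[150:270,250:400,::-1];cv2.imwrite("pics/s2.png",cv2.resize(a,None,fx=5,fy=5,interpolation=cv2.INTER_CUBIC))
E
```

```text
clock: 4.28
position: [0.5113, 0.0223, 0.0899]
ee_rot: [-0.031, -3.14, 0.002]
force: [-0.6, 0.3, 0.0]
width: 0.005
gripper_force: 0.0
t 4.28 tip cass mm [35.8 -2.  67.9] F cass [-0.57  0.3   0.04] w 0.0
```

View pics/s2.png

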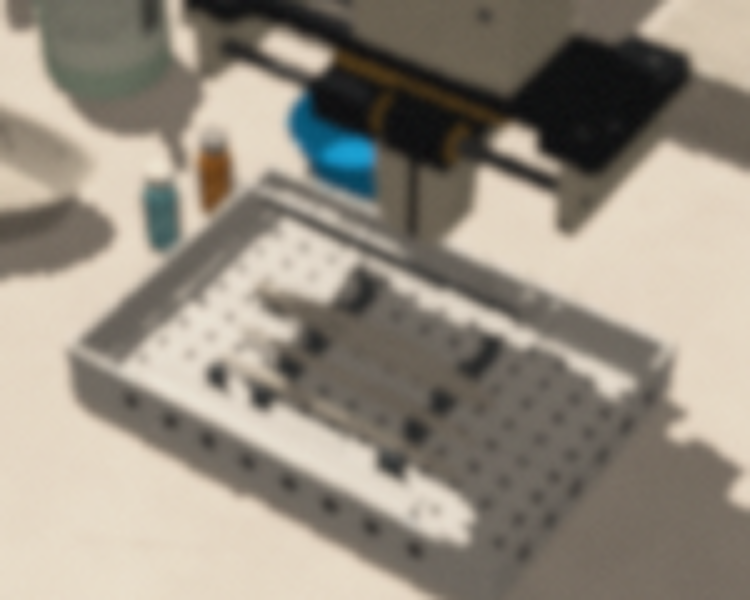

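The flap now appears edge-on as a thin strip from about (280,195) to (550,310), which means roughly 0.9 rad, as computed. The fingertip is just touching its outer face. Continuing the arc, with the columns right this time (opening, x, y, z).

```bash
python3 -m creep '0 0.3 0.1 0.3 0 0 0; 0 0.6 0.2 0.6 0 0 0; 0 0.8 0.2 0.9 0 0 0; 0 0.95 0.2 1.2 0 0 0; 0 1.1 0.2 1.55 0 0 0'; python3 -c "
from h import *
info()"; python3 -m creep '0 0.15 0 0.3 0 0 0; 0 0.23 0 0.65 0 0 0; 0 0.3 0 0.95 0 0 0; 0 0.33 0 1.3 0 0 0; 0 0.36 0 1.6 0 0 0'; python3 -c "
from h import *
info()"
```

```text
clock: 5.0
position: [0.5011, 0.0268, 0.075]
ee_rot: [0.026, 3.141, 0.0]
force: [-0.1, 0.1, 0.6]
width: 0.007
gripper_force: 0.2
t 5.0 tip cass mm [25.6  2.3 53. ] F cass [-0.06  0.12  0.56] w 0.01
clock: 5.62
position: [0.4976, 0.0267, 0.059]
ee_rot: [-0.026, -3.141, 0.0]
force: [0.1, -0.0, 0.2]
width: 0.005
gripper_force: 0.2
t 5.62 tip cass mm [22.   2.2 37. ] F cass [ 0.13 -0.03  0.16] w 0.0
```

```bash
python3 - <<'E'
from h import *
import cv2
a=vision.get_image("scene")[160:275,255:395,::-1];b=vision.get_image("top")[170:260,280:390,::-1]
z=lambda i,f:cv2.resize(i,None,fx=f,fy=f,interpolation=cv2.INTER_CUBIC)
a=z(a,3.5);b=z(b,2.8);c=np.zeros((a.shape[0],a.shape[1]+b.shape[1],3),np.uint8);c[:,:a.shape[1]]=a;c[:b.shape[0],a.shape[1]:]=b;print(c.shape)
cv2.imwrite("pics/s3.png",c)
E
```

```text
(402, 798, 3)
```

View pics/s3.png

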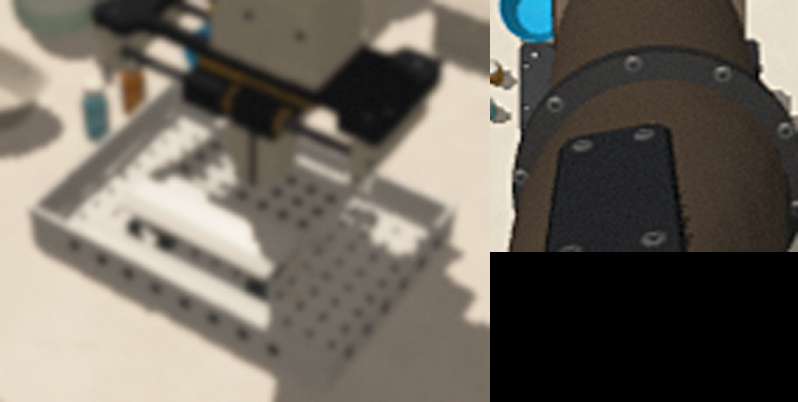

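```bash
python3 - <<'E'
from h import *
for a in(.12,.17,.22):
  for d in(.108,.118):
    P=[flap(a,d,.052,-.00125),flap(a,d,-.052,-.00125),flap(a,d-.012,-.052,.00125)]
    print(a,d,((proj("scene",toW(C,P))-[255,160]+.5)*3.5-.5).round(0).tolist())
print(((proj("scene",toW(C,[[-.072,-.105,.03],[.072,-.105,.03],[-.072,.105,.03],[-.057,.065,.03],[-.057,-.065,.03]]))-[255,160]+.5)*3.5).round(0).tolist())
E
python3 - <<'E'
import cv2
a=cv2.imread("pics/s3.png")[150:350,90:330];cv2.imwrite("pics/s3c.png",cv2.resize(a,None,fx=3,fy=3,interpolation=cv2.INTER_CUBIC))
E
```

```text
0.12 0.108 [[115.0, 214.0], [264.0, 290.0], [276.0, 275.0]]
0.12 0.118 [[105.0, 223.0], [254.0, 299.0], [266.0, 284.0]]
0.17 0.108 [[116.0, 207.0], [265.0, 282.0], [277.0, 268.0]]
0.17 0.118 [[105.0, 215.0], [255.0, 291.0], [267.0, 277.0]]
0.22 0.108 [[116.0, 199.0], [266.0, 274.0], [278.0, 261.0]]
0.22 0.118 [[105.0, 206.0], [256.0, 283.0], [269.0, 269.0]]
[[328.0, 367.0], [457.0, 209.0], [27.0, 210.0], [96.0, 222.0], [280.0, 317.0]]
```

View pics/s3c.png

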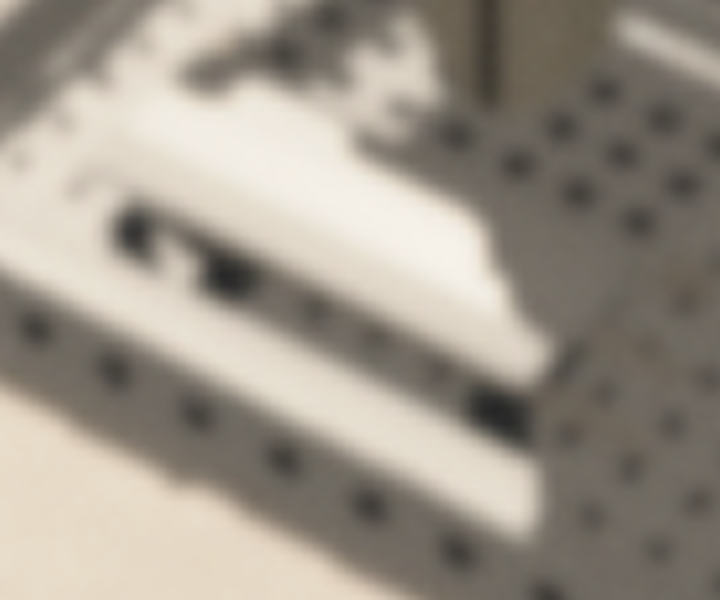

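The front edge lies at (80,185)-(535,385) in this crop. Reprojected, that is a fold of about 0.15 rad with the slide near 0, so it is drawn back as needed. Next: lift, move to just behind the step, then press down.

```bash
python3 -m creep '0 -0.1 0 -0.5 0 0 0; 0 0 0 -1.1 0 0 0; 0 1 -0.2 -1.1 0 0 0; 0 2 -0.2 -1.1 0 0 0; 0 2 -0.2 -0.8 0 0 0'; python3 -c "
from h import *
info()"; python3 -m creep '0 0 0 0.4 0 0 0; 0 0 0 0.7 0 0 0; 0 0 0 1 0 0 0; 0 0 0 1.2 0 0 0; 0 0 0 1.3 0 0 0'; python3 -c "
from h import *
info()"
```

```text
clock: 6.35
position: [0.4764, 0.0251, 0.0672]
ee_rot: [-0.026, -3.141, -0.0]
force: [-0.5, -0.0, 0.3]
width: 0.005
gripper_force: 0.0
t 6.35 tip cass mm [ 0.8  0.2 45.2] F cass [-0.46 -0.05  0.29] w 0.0
clock: 6.98
position: [0.4775, 0.0251, 0.0541]
ee_rot: [-0.026, -3.141, -0.0]
force: [-0.1, 0.4, 3.0]
width: 0.001
gripper_force: 1.5
t 6.97 tip cass mm [ 2.   0.2 32.1] F cass [-0.12  0.4   3.05] w 0.0
```

```bash
python3 -m creep '0 0 0 0.2 0 0 0; 0 0 0 0.3 0 0 0; 0 0 0 0.4 0 0 0; 0 0 0 0.4 0 0 0'; python3 -c "
from h import *
info()"
```

```text
clock: 7.48
position: [0.4775, 0.0251, 0.0504]
ee_rot: [-0.026, -3.141, -0.0]
force: [-2.2, -0.5, 7.4]
width: 0.006
gripper_force: 3.3
t 7.47 tip cass mm [ 2.   0.2 28.4] F cass [-2.16 -0.53  7.36] w 0.01
```

```bash
python3 -m creep '0 0.2 0 0 0 0 0; 0 0.4 0 0 0 0 0; 0 0.6 0 0 0 0 0; 0 0.8 0 0 0 0 0; 0 0.8 0 0 0 0 0'; python3 -c "
from h import *
info()"; python3 -m creep '0 0.2 0 0 0 0 0; 0 0.4 0 0 0 0 0; 0 0.4 0 0 0 0 0'; python3 -c "
from h import *
info()"
```

```text
clock: 8.1
position: [0.4698, 0.0253, 0.0505]
ee_rot: [0.026, 3.141, 0.0]
force: [1.1, 0.1, 4.7]
width: 0.002
gripper_force: 3.1
t 8.1 tip cass mm [-5.7  0.3 28.5] F cass [1.12 0.09 4.67] w 0.0
clock: 8.48
position: [0.466, 0.0254, 0.0504]
ee_rot: [0.026, 3.141, 0.0]
force: [3.1, -0.0, 5.1]
width: 0.008
gripper_force: 2.5
t 8.47 tip cass mm [-9.5  0.3 28.4] F cass [3.1  0.01 5.13] w 0.01
```

```bash
python3 -m creep '0 0.2 0 0 0 0 0; 0 0.4 0 0 0 0 0; 0 0.5 0 0 0 0 0; 0 0.5 0 0 0 0 0'; python3 -c "
from h import *
info()"; python3 -m creep '0 0.1 0 0 0 0 0; 0 0.2 0 0 0 0 0; 0 0.2 0 0 0 0 0'; python3 -c "
from h import *
info()"
```

```text
clock: 8.98
position: [0.4606, 0.0254, 0.0502]
ee_rot: [0.026, 3.141, 0.0]
force: [3.0, 0.5, 4.0]
width: 0.004
gripper_force: 2.9
t 8.97 tip cass mm [-14.9   0.2  28.2] F cass [2.99 0.52 3.98] w 0.0
clock: 9.35
position: [0.4603, 0.0254, 0.0506]
ee_rot: [0.026, 3.138, 0.0]
force: [7.9, 0.6, 3.4]
width: 0.005
gripper_force: 4.2
t 9.35 tip cass mm [-15.2   0.3  28.6] F cass [7.9  0.71 3.37] w 0.01
```

```bash
python3 -m creep '0 0.1 0 0 0 0 0; 0 0.2 0 0 0 0 0; 0 0.2 0 0 0 0 0'; python3 -c "
from h import *
info()"; python3 -m creep '0 -0.25 0 -0.1 0 0 0; 0 -0.25 0 -0.4 0 0 0; 0 -0.3 0 -1 0 0 0; 0 -0.3 0 -3 0 0 0; 0 -0.3 0 -7 0 0 0';  python3 -c "
from h import *
info()"
```

```text
clock: 9.72
position: [0.4601, 0.0255, 0.051]
ee_rot: [0.026, 3.135, 0.0]
force: [11.3, -1.2, 3.3]
width: 0.004
gripper_force: 5.7
t 9.72 tip cass mm [-15.3   0.3  29. ] F cass [11.28 -1.04  3.33] w 0.0
clock: 10.35
position: [0.4565, 0.025, 0.1192]
ee_rot: [-0.026, -3.134, 0.002]
force: [0.6, 0.7, 0.8]
width: 0.005
gripper_force: 0.0
t 10.35 tip cass mm [-19.2  -0.2  97.2] F cass [0.6  0.74 0.8 ] w 0.01
```

The push hit a hard stop at 11 N. Clearing the arm to check the result.

```bash
python3 -m creep '0 0 0 -5 0 0 0; 0 0 0 -10 0 0 0; 0 0 3 -15 0 0 0; 0 0 8 -20 0 0 0; 0 0 14 -20 0 0 0' >/dev/null;  python3 -m creep '0 0 5 0 0 0 0; 0 0 10 0 0 0 0; 0 0 15 0 0 0 0;0 0 20 0 0 0 0;0 0 20 0 0 0 0'; python3 - <<'E'
from h import *
import cv2
a=vision.get_image("scene")[165:275,255:395,::-1];b=vision.get_image("top")[175:260,280:390,::-1]
z=lambda i,f:cv2.resize(i,None,fx=f,fy=f,interpolation=cv2.INTER_CUBIC)
a=z(a,2.7);b=z(b,3.8);c=np.zeros((330,a.shape[1]+b.shape[1],3),np.uint8);c[:a.shape[0],:a.shape[1]]=a;c[:b.shape[0],a.shape[1]:]=b;print(c.shape)
cv2.imwrite("pics/f.png",c)
E
```

```text
clock: 11.6
position: [0.4622, 0.3653, 0.3177]
ee_rot: [-0.016, -3.137, 0.003]
force: [-0.0, -0.5, -0.4]
width: 0.006
gripper_force: 0.0
(330, 796, 3)
```

View pics/f.png

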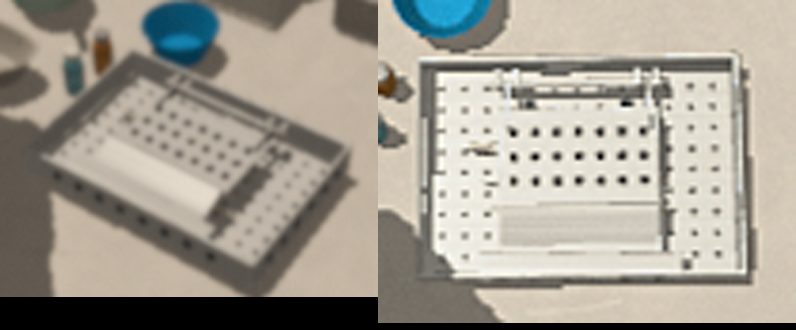

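```bash
python3 - <<'E'
from h import *
import cv2
f=lambda P:((proj("top",toW(C,P))-[280,175]+.5)*3.8-.5+[378,0]).round(1).tolist()
for a in(0,.07):
  for s in(0,.005,.01):
    print(a,s,"foot+top",f([flap(a,.07+s,0,.00125),flap(a,.07+s,0,.00825)]),"slope end, edge",f([flap(a,.096+s,0,.00125),flap(a,.108+s,0,.00125)]))
print("lip",f([[-.057,.065,.0325],[-.057,-.065,.0325],[-.072,0,.0325]]),"rim",f([[.072,0,.03]]))
a=cv2.imread("pics/f.png")[185:290,470:700];cv2.imwrite("pics/fc.png",cv2.resize(a,None,fx=3.4,fy=3.4))
E
```

```text
0 0 foot+top [[582.2, 187.7], [582.4, 186.2]] slope end, edge [[582.9, 227.9], [583.2, 246.6]]
0 0.005 foot+top [[582.4, 195.4], [582.5, 193.9]] slope end, edge [[583.0, 235.7], [583.4, 254.4]]
0 0.01 foot+top [[582.5, 203.1], [582.7, 201.7]] slope end, edge [[583.2, 243.5], [583.5, 262.2]]
0.07 0 foot+top [[582.3, 186.2], [582.5, 183.9]] slope end, edge [[583.1, 226.2], [583.4, 244.8]]
0.07 0.005 foot+top [[582.5, 193.9], [582.7, 191.6]] slope end, edge [[583.2, 233.9], [583.6, 252.5]]
0.07 0.01 foot+top [[582.6, 201.5], [582.8, 199.3]] slope end, edge [[583.4, 241.7], [583.7, 260.4]]
lip [[481.6, 252.0], [685.5, 249.7], [583.8, 274.4]] rim [[580.0, 54.5]]
```

View pics/fc.png

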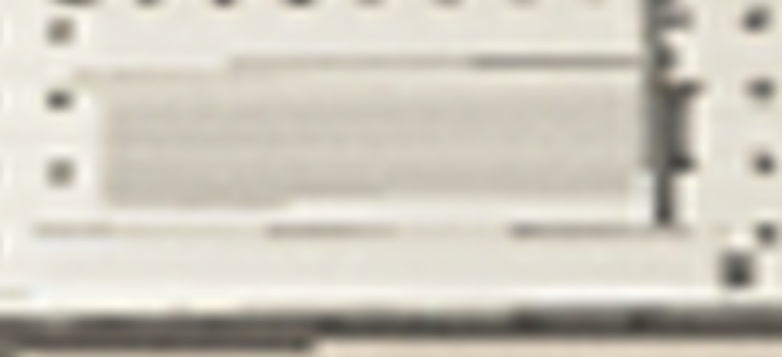

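The step foot is at row 204 and the slope ends at row 244. The model for a 10 mm slide predicts 203 and 243.5. The lip edge runs unbroken over the flap at row 252, so the flap is fully home, and the hand is clear.

```bash
python3 -c "
from cell import job
print(job.sign_off())"
```

```text
the job is handed in; nothing more can be done
None
```

I folded the flap down and pushed it under the lip until it stopped; it stayed down by itself in the last picture, fully forward (about 10 mm), and I handed the job in at about 12 s; one mistyped move slid the fingertip about 25 mm sideways on the flap's outer face, and I saw no sign that it moved or touched anything else.

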